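Draw the loaded turntable round by its rim

ROBOT

A 6-joint arm with a two-finger parallel gripper is mounted at the origin on the work surface. World frame = base frame: x ahead of the robot, y to its left, z up, the work surface at z = 0. Lengths are in m, angles in rad, forces in N, time in s.
With the tool pointing down it reaches from about 0.375 to 0.9 m from the base axis. Payload 3.1 kg.
Tool frame: the origin (TCP) lies midway between the tips of the shut fingers; the grasp point (between the pads) lies 19 mm behind it; z points along the fingers, y is the line along which they close (so a half turn about z gives the same grasp; the last joint's range is limited). The gripper opens to 87 mm and grips with 3 to 60 N. Pads are 19 mm wide; open, the fingers measure 117 mm over their backs; the gripper's body (75 mm by 190 mm) begins 51 mm behind the grasp point.
Start: joints at [-1.385, 0.527, 1.433, -0, 1.181, -0.178], TCP at [0.222, -0.584, 0.223] pointing down, gripper open.
Joint ranges: [-3.08, 3.08], [-0.75, 2.2], [0.22, 2.44], [-1.43, 4.57], [0, 2.65], [-2.85, 2.85]. Speed limits (rad/s): [2.79, 2.79, 3.14, 3.14, 3.14, 3.14].

INTERFACE

Orientations are given as a unit quaternion [x, y, z, w].
In Python, from rig import robot gives the robot as it stands.
- The arm moves only by the shell command python3 -m jog 'ROWS' [FORCE]. ROWS is a JSON object of lists of equal length, an entry for each row: "dp": the shift along the tool's x, y, z in mm, a list of three; "delta_rot": the turn, a rotation vector about the tool's x, y, z in rad, a list of three; "gripper": the opening, from -1 (shut) to 1 (fully open). A call has 1 to 12 rows; each row is the pose to reach, as a shift and turn from the pose commanded when the call began, along the tool's axes at that moment; what a row does not reach only later rows make up. A row lasts 1/10 s, in which the tool goes at most 50 mm and 8.59 degrees, less where a joint would pass 70% of its speed; a pose out of reach is approached as far as the arm can. A call with a gripper value outside its range is refused whole. The fingers move at their own pace and stop on an object; FORCE is the grip in N (left out, the last holds). Time passes only in rows, so rows that repeat a pose let the fingers close. It gives the time, the measured TCP pose, the force, the opening and the grip force at its end, in the units of the state.
- robot.get_obs(): the state, without advancing time (a new reading comes with each control period).
- robot.camera(name): name is "side" or "top"; returns the picture (420x560x3 uint8, red, green, blue); there is no depth.
- robot.camera_model(name): a dict with "fx", "fy", "cx", "cy" (pixels), "xyz" and "orientation" of the camera in the world. Camera axes: x right, y down, z forward; pixel columns grow to the right and rows downward; lengths in m; the calibration is good to about 2 mm. A picture is of the moment at which its call begins. camera_model takes no time and is no camera call.
- robot.hand_in(): hands the job in; it is judged then, once.
Trained networks look in the newest picture that a camera, given by its name, has taken for a name from the list of things; names that differ only in an ending like _2 or _b are one class to them, and where a whole thing is asked for, a point or a joint stands for the part that bears it (a point fixed in the world has none). Each returns a list of dicts, best first, with "score" (0 to 1); they miss things now and then, are a little off and sometimes report something else, mostly with a low value. They report only what shows in the picture. A call takes as long as a camera call.
- robot.search_frame(name, camera): "rect" ([left, top, right, bottom] in pixels, round what is visible of it).
The state is a dict: "time": time; "q": joint angles; "joint_velocities": joint speeds; "joint_torque": joint torques, N m; "position": TCP position; "tool_rot": TCP orientation; "ft_force": force on the tool from outside, world axes, zero at the start; "moment": the same for the moment, N m; "grip_width": finger opening in m; "grip_force": force on a finger pad.
Only numpy, scipy, OpenCV 4.12 (cv2) and the standard library are available. Lean on these libraries where they do the work, as an engineer would, in place of code of your own. Each camera call takes 0.05 s, during which the arm holds its last target. There are 200 camera calls.

TASK

Turn the heavy stone board of the plating turntable counter-clockwise (seen from above) until the lidded sauce pot on it stands in line with the upright steel post. Do it by pressing the closed fingers against the board's round outer edge from outside and drawing the edge along: press with about 8 N (5 to 11 N), steadily at about 0.3 rad/s (0.1 to 0.5) for at least three seconds without a break, then bring it gently to rest at the post without running past, take the fingers away and touch nothing on the board or around it.

Things in the scene. Friction and masses are not known exactly. Their poses are not given: they have to be found in the camera images.
- foot: fixed stainless foot of the turntable, 260 mm round, on the table; origin on the table under the spindle axis, z up, x axis points from the spindle towards the post. It stands somewhere else and is turned differently each time.
- spindle (a point): point on the vertical spindle axis at the height of the board's top face (100 mm above the table); it does not move
- post (a point): black ball (28 mm) on top of the upright steel post, 160 mm above the table and 245 mm from the spindle axis along the foot's x axis; fixed
- board (a joint): angle of the stone board about the spindle, rad, growing counter-clockwise seen from above; 0 when pot and post are in line, -1.8 to -1.4 at the start; stops at -2.1 and +0.5. Board and load: about 12 kg (varies by a third), 0.22 kg m2 about the spindle. Bearing drag 0.4 N m s/rad and 0.015 N m dry: left alone it coasts to rest with a time constant of 0.55 s.
- board_center (a point): middle of the top face of the board, a round marble disc of radius 190 mm, 36 mm thick, top 100 mm and underside 64 mm above the table, plain vertical edge (friction with the fingers 0.5 or more). It lies off-centre, 15 mm from the spindle axis, 90 degrees counter-clockwise of the direction to the pot, so the edge runs in and out as it turns with the board.
- pot_lid (a point): top of the knob of the steel sauce pot (56 mm across, 72 mm high with its knob) that stands fast on the board, 100 mm from the spindle axis; 172 mm above the table. Seen from above, spindle, pot and post lie on one straight line at joint 0. Three dark leaf dishes (38 mm high with their cakes) stand fast around the rest of the board, 30 mm in from its edge.
- bowls: loose blue bowl, 110 mm across, 60 mm high, bystander; origin under its middle
- turner: loose kitchen turner lying flat, bystander
- spare_dish: loose shallow dark glazed leaf-shaped dish, 115 x 75 x 16 mm with a 24 mm white cake on it (38 mm high in all), bystander on the table
- soy: loose bottle, 60 mm across, 170 mm high, bystander
- tub_a: loose white jar with lid, 100 mm across, 70 mm high, bystander
- cup: loose cup, 72 mm across, 80 mm high, bystander
- weight: loose brass weight, 60 mm across, 45 mm high, bystander

How it is judged:
On the way, in this order (a step that is already met when the one before it is completed fails the run):
1. the fingers draw the board's edge along at 0.1 to 0.5 rad/s, pressing with 5 to 11 N, for 3 s without a break (contact force between the fingers and board_c0 between 5 and 11 N and velocity of joint board between 0.1 and 0.5 rad/s), for 3 s.
2. the pot has come to rest in line with the post (value of joint board between -0.1 and 0.1 rad and velocity of joint board between -0.05 and 0.05 rad/s), for 0.3 s.
At the end, for the whole second after the job is handed in: the board stands still (under 0.03 rad/s) within 0.1 rad of the place where pot and post are in line, fingers off (value of joint board between -0.1 and 0.1 rad and velocity of joint board between -0.03 and 0.03 rad/s and contact force between the fingers and board_c0 below 0.2 N); the robot touches nothing.
It fails at once if the pot runs more than 0.2 rad past the post (value of joint board above 0.2 rad).
It fails at once if the board is spun faster than 0.8 rad/s either way (velocity of joint board above 0.8 rad/s or velocity of joint board below -0.8 rad/s).
It fails at once if the board is pressed with more than 25 N (contact force between the fingers and board_c0 above 25 N).
It fails at once if the fingers touch the pot or the dishes on the board (contact force between the fingers and board_c1 above 0.5 N or contact force between the fingers and board_c2 above 0.5 N or contact force between the fingers and board_c3 above 0.5 N or contact force between the fingers and board_c4 above 0.5 N or contact force between the fingers and board_c5 above 0.5 N or contact force between the fingers and board_c6 above 0.5 N or contact force between the fingers and board_c7 above 0.5 N or contact force between the fingers and board_c8 above 0.5 N or contact force between the fingers and board_c9 above 0.5 N).
It fails at once if a bystander is moved by more than 20 mm (distance of any of bowls, turner, spare_dish, soy, tub_a, cup, weight from where it was at the start of the episode above 0.02 m).
It also fails if it takes over 51 s, if anything falls off the work surface, if the arm or the gripper's body presses on something with over 40 N, if the wrist force passes 120 N, or if a joint passes its speed limit or range.

## Working session

There is one attempt and no reset: what is moved stays moved. The work goes in short steps, Python scripts to look and compute and a shell command to move; the robot and the scene stay as the last step left them, time stands still between calls to the robot, and variables do not carry over. Pictures are saved under pics/ and viewed, at most 10 in all, crops included, and the job is handed in when it is done.

```bash
mkdir -p pics; ls; python3 - <<'E'
from rig import robot
import cv2
for c in ["side","top"]:
    im=robot.camera(c); cv2.imwrite(f"pics/{c}0.png",im[:,:,::-1]); print(c,robot.camera_model(c))
    for n in ["board","pot_lid","post","foot"]+(["soy","cup","bowls","tub_a","weight","turner","spare_dish"] if c=="top" else []):
        try: print(n,[(round(d["score"],2),[round(x,1) for x in d["rect"]]) for d in robot.search_frame(n,c)][:3])
        except Exception as e: print(n,e)
print(robot.get_obs())
E
```

```text
pics
side {'fx': 392.8381026559252, 'fy': 392.8381026559252, 'cx': 279.5074908353344, 'cy': 208.8806212648153, 'xyz': array([0.1287921 , 0.64653875, 0.93017335]), 'orientation': array([-0.26950165,  0.88824861, -0.35332607,  0.11637848])}
board [(0.82, [194.0, 159.2, 324.7, 258.8]), (0.22, [183.1, 161.9, 323.1, 264.4])]
pot_lid [(0.69, [193.2, 162.0, 322.8, 260.1])]
post [(0.58, [180.1, 161.8, 323.1, 263.0])]
foot [(0.93, [184.4, 161.6, 323.4, 264.6])]
top {'fx': 483.4742763824175, 'fy': 483.4742763824175, 'cx': 289.56619418625553, 'cy': 211.80059730189274, 'xyz': array([0.39385944, 0.00164961, 1.56036784]), 'orientation': array([-0.69614774,  0.71615979, -0.03829488,  0.03204651])}
board [(0.72, [219.6, 114.9, 345.4, 240.3])]
pot_lid [(0.63, [220.0, 117.1, 344.4, 236.5])]
post [(0.81, [199.7, 118.1, 345.3, 238.5])]
foot [(0.86, [200.7, 114.6, 344.7, 236.3])]
soy [(0.97, [409.5, 223.0, 440.1, 243.2])]
cup [(0.63, [136.5, 181.7, 166.1, 200.4])]
bowls [(0.6, [192.3, 269.2, 227.1, 303.7])]
tub_a [(0.88, [401.7, 188.0, 433.5, 220.3]), (0.19, [221.6, 114.4, 344.6, 240.2])]
weight [(0.64, 
[... 170 characters left out ...]
e': 0.85, 'q': array([-1.38550992e+00,  5.27448015e-01,  1.43271124e+00, -8.60222036e-06,
        1.18141231e+00, -1.78478557e-01]), 'joint_velocities': array([-0.00021274, -0.00054065,  0.00121995, -0.00096041,  0.00029652,
        0.00027149]), 'joint_torque': array([ 1.01877111e-03, -4.39969003e+01, -1.76986402e+01,  6.33804244e-02,
        5.03156707e-02, -1.63928928e-05]), 'position': array([ 0.22240416, -0.58405772,  0.22257678]), 'tool_rot': array([ 9.83504634e-01,  1.80882929e-01, -3.94324367e-06,  1.05580331e-05]), 'ft_force': array([-0.13761283,  0.50221249, -0.3592517 ]), 'moment': array([-0.03891964, -0.02451369,  0.04988823]), 'grip_force': 0.0, 'grip_width': 0.0872329846068743}
```

```bash
python3 - <<'E'
import cv2
a=cv2.imread("pics/top0.png"); cv2.imwrite("pics/top0c.png",cv2.resize(a[90:310,120:460],None,fx=2.3,fy=2.3,interpolation=cv2.INTER_CUBIC))
a=cv2.imread("pics/side0.png"); cv2.imwrite("pics/side0c.png",cv2.resize(a[120:300,130:370],None,fx=3.2,fy=3.2,interpolation=cv2.INTER_CUBIC))
E
```

```text
(no output)
```

View pics/top0c.png

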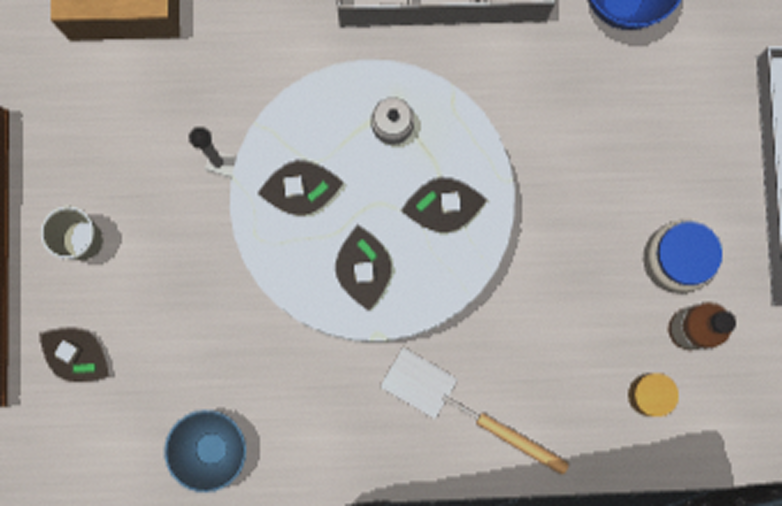

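View pics/side0c.png

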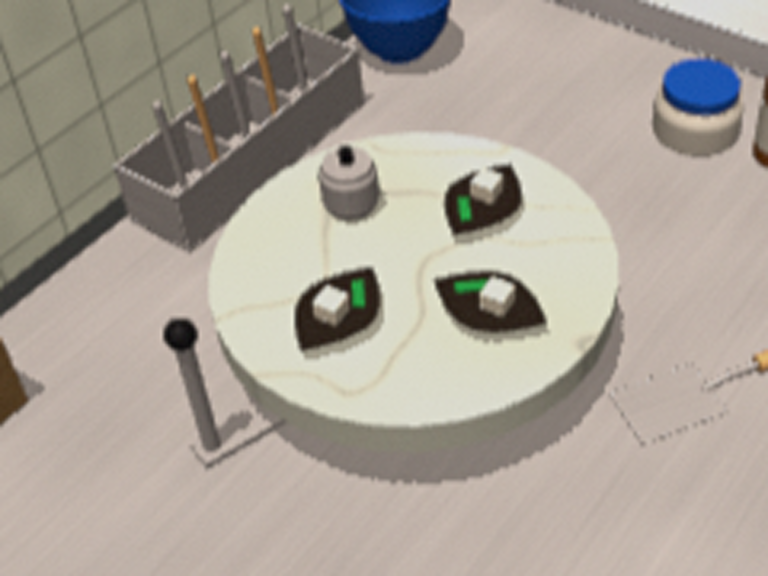

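The top view shows the post ball at about (207,150), the knob at (291,140), and the board disc centred near (282,177). In the side view the ball is at (186,224) and the knob at (238,168). Next I triangulate these and fit the disc.

```bash
cat > geo.py <<'E'
import numpy as np, cv2
from scipy.spatial.transform import Rotation as R
from scipy.optimize import least_squares
from rig import robot
M={c:robot.camera_model(c) for c in("side","top")}
def ray(c,uv):
    m=M[c]; d=R.from_quat(m["orientation"]).apply([(uv[0]-m["cx"])/m["fx"],(uv[1]-m["cy"])/m["fy"],1]); return m["xyz"],d
def onz(c,uv,z):
    o,d=ray(c,uv); return o+d*(z-o[2])/d[2]
def tri(a,b):
    o1,d1=ray("side",a);o2,d2=ray("top",b)
    s=np.linalg.lstsq(np.c_[d1,-d2],o2-o1,rcond=None)[0]; p,q=o1+s[0]*d1,o2+s[1]*d2
    return (p+q)/2,np.linalg.norm(p-q)
def dark(im,uv,r=7,t=60):
    u,v=map(int,np.round(uv)); w=im[v-r:v+r+1,u-r:u+r+1].max(2)<t
    y,x=np.nonzero(w); return np.array([u-r+x.mean(),v-r+y.mean()]),w.sum()
E
python3 - <<'E'
from geo import *
s=cv2.imread("pics/side0.png");t=cv2.imread("pics/top0.png")
bs,n1=dark(s,(186.3,224.4));bt,n2=dark(t,(206.5,149));ks,n3=dark(s,(238.1,168.4),4);kt,n4=dark(t,(291,140),4)
print(bs,n1,bt,n2,ks,n3,kt,n4)
P,e=tri(bs,bt);print("ball",P,e); K,e=tri(ks,kt);print("knob",K,e)
P=onz("top",bt,.16);K=onz("top",kt,.168);print(P,K,onz("side",bs,.16),onz("side",ks,.168))
# disc mask in top
hsv=cv2.cvtColor(t,cv2.COLOR_BGR2HSV)
g=t.astype(int); m=((g[:,:,0]-g[:,:,2])>8)&(g.min(2)>140)
m=m.astype(np.uint8); m[:100]=0
n,l,st,c=cv2.connectedComponentsWithStats(m); i=1+st[1:,4].argmax(); print(st[i],c[i])
cn=max(cv2.findContours((l==i).astype(np.uint8),0,1)[0],key=len); h=cv2.convexHull(cn)[:,0]
W=np.array([onz("top",p,.1)[:2] for p in h])
f=least_squares(lambda x:np.hypot(*(W-x[:2]).T)-x[2],[*W.mean(0),.19],loss="soft_l1",f_scale=.002)
C=f.x[:2];print("disc",f.x,np.abs(f.fun).max())
v=K[:2]-C;a=np.arctan2(v[1],v[0])+np.arctan2(.015,.1);u=np.array([np.cos(a),np.sin(a)])
S=C-.015*np.array([-u[1],u[0]]); pd=P[:2]-S
print("S",S,"|K-S|",np.hypot(*(K[:2]-S)),"|P-S|",np.hypot(*pd),"thP",np.arctan2(pd[1],pd[0]),"thK",a)
print("joint",a-np.arctan2(pd[1],pd[0]))
for n,uv,z in [("soy",(425,233),.1),("tub",(417.6,204),.05),("turner_blade_top",(295,240),0),("blade_r",(318,255),0),("bowl",(209.7,286.4),.03),("turner_end",(366,293),0),("cup",(150,191),.04),("rack",(267,100),.05),("rack_r",(361,98),.05),("weight",(405,263),.03)]: print(n,onz("top",uv,z).round(3))
E
```

```text
[186.05555556 224.19444444] 72 [206.77192982 149.77192982] 57 [237.6875 168.0625] 16 [290.7 139.5] 10
ball [0.72413667 0.22598033 0.16137164] 0.0015302281960313257
knob [ 0.74715493 -0.02175794  0.1661267 ] 0.0015126971065609536
[0.72382571 0.2257196  0.16      ] [ 0.74602166 -0.02212745  0.168     ] [0.72594729 0.22556292 0.16      ] [ 0.74638023 -0.0198474   0.168     ]
[ 220  116  124  122 8926] [281.05960117 176.90443648]
disc [0.6505553  0.00808364 0.18834927] 0.0013973663637484868
S [ 0.64820112 -0.00673047] |K-S| 0.0990248750893376 |P-S| 0.24444245064145728 thP 1.2562597129982085 thK -0.1575966809870458
joint -1.4138563939852542
soy [ 0.464 -0.422  0.1  ]
tub [ 0.558 -0.418  0.05 ]
turner_blade_top [ 0.458 -0.029  0.   ]
blade_r [ 0.407 -0.102  0.   ]
bowl [0.319 0.242 0.03 ]
turner_end [ 0.282 -0.251  0.   ]
cup [0.624 0.426 0.04 ]
rack [0.907 0.048 0.05 ]
rack_r [ 0.906 -0.254  0.05 ]
weight [ 0.374 -0.373  0.03 ]
```

```bash
python3 -m jog '{"dp":[[13,-13,0],[40,-38,0],[66,-64,0],[98,-95,0],[130,-125,0],[162,-156,0],[194,-187,0],[221,-212,0],[242,-233,0],[258,-248,0],[266,-256,0],[266,-256,0]],"delta_rot":[[0,0,0.02],[0,0,0.07],[0,0,0.13],[0,0,0.19],[0,0,0.25],[0,0,0.3],[0,0,0.36],[0,0,0.42],[0,0,0.46],[0,0,0.49],[0,0,0.5],[0,0,0.5]],"gripper":[-1,-1,-1,-1,-1,-1,-1,-1,-1,-1,-1,-1]}' 20
cat > step.py <<'E'
from geo import *
import sys
def to(x,y,z,beta):
    o=robot.get_obs(); r=R.from_quat(o["tool_rot"]); p=o["position"]
    T=R.from_euler("z",beta)*R.from_euler("x",np.pi)
    print("t",o["time"],"p",p.round(4),"F",o["ft_force"].round(2),"dp",(r.inv().apply(np.array([x,y,z])-p)*1e3).round(1),"rot",(r.inv()*T).as_rotvec().round(3))
E
python3 - <<'E'
from step import *
to(.4583,.1517,.223,-.6416)
E
```

```text
time: 2.05
position: [0.3802, -0.2487, 0.2228]
tool_rot: [0.998, -0.067, 0.0, -0.0]
ft_force: [0.1, -0.5, 0.7]
grip_width: 0.0024
grip_force: 0.0
t 2.05 p [ 0.3802 -0.2487  0.2228] F [ 0.05 -0.52  0.7 ] dp [ 2.410e+01 -4.073e+02 -2.000e-01] rot [-0.     0.     0.508]
```

```bash
python3 -m jog '{"dp":[[1,-20,0],[4,-60,0],[6,-102,0],[9,-150,0],[12,-200,0],[15,-250,0],[18,-298,0],[20,-339,0],[22,-370,0],[24,-395,0],[24,-407,0],[24,-407,0]],"delta_rot":[[0,0,0.02],[0,0,0.07],[0,0,0.13],[0,0,0.19],[0,0,0.25],[0,0,0.31],[0,0,0.37],[0,0,0.42],[0,0,0.46],[0,0,0.49],[0,0,0.508],[0,0,0.508]],"gripper":[-1,-1,-1,-1,-1,-1,-1,-1,-1,-1,-1,-1]}'
python3 - <<'E'
from step import *
to(.4583,.1517,.078,-.6416)
to(.4903,.1279,.078,-.6416)
E
```

```text
time: 3.25
position: [0.4598, 0.1505, 0.2226]
tool_rot: [0.949, -0.316, 0.0, -0.0]
ft_force: [-0.4, 0.4, -0.9]
grip_width: 0.0002
grip_force: 0.0
t 3.25 p [0.4598 0.1505 0.2226] F [-0.4   0.4  -0.93] dp [ -2.    0.  144.6] rot [-0.001 -0.001 -0.   ]
t 3.25 p [0.4598 0.1505 0.2226] F [-0.4   0.4  -0.93] dp [ 3.790e+01 -1.000e-01  1.446e+02] rot [-0.001 -0.001 -0.   ]
```

```bash
python3 -m jog '{"dp":[[-2,0,15],[-2,0,40],[-2,0,70],[-2,0,100],[-2,0,125],[-2,0,140],[-2,0,145],[-2,0,145],[-2,0,145]],"delta_rot":[[0,0,0],[0,0,0],[0,0,0],[0,0,0],[0,0,0],[0,0,0],[0,0,0],[0,0,0],[0,0,0]],"gripper":[-1,-1,-1,-1,-1,-1,-1,-1,-1]}'
python3 - <<'E'
from step import *
to(.4903,.1279,.078,-.6416)
cv2.imwrite("pics/side1.png",cv2.resize(robot.camera("side")[100:310,130:410,::-1],None,fx=2.8,fy=2.8,interpolation=cv2.INTER_CUBIC))
E
```

```text
time: 4.15
position: [0.4581, 0.1505, 0.0782]
tool_rot: [0.948, -0.317, 0.001, -0.0]
ft_force: [0.4, 0.6, 0.1]
grip_width: 0.0003
grip_force: 0.0
t 4.15 p [0.4581 0.1505 0.0782] F [0.4  0.58 0.11] dp [39.3 -1.3  0.2] rot [-0.001 -0.001 -0.003]
```

View pics/side1.png

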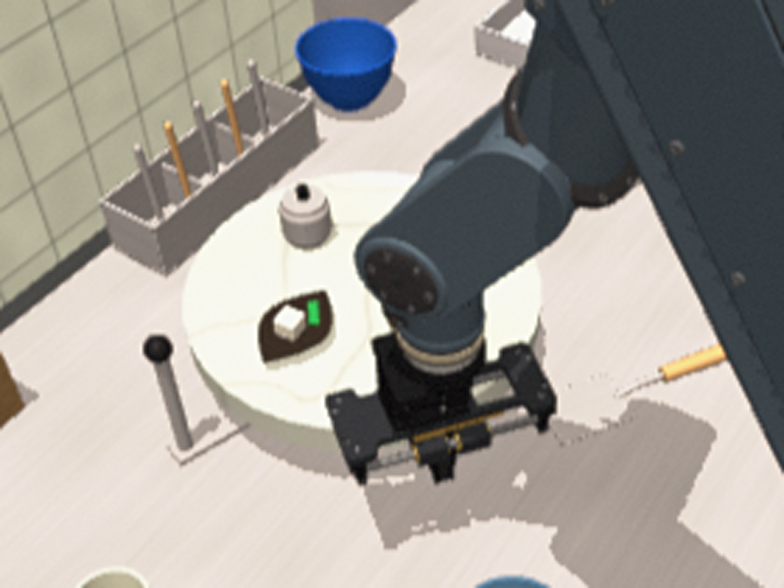

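The closed fingers (crop ~(440,465)) hang just outside the near rim, with nothing around them. The pot (305,215) and post (160,350) are clear. Now I move in.

```bash
python3 -m jog '{"dp":[[5,0,0],[12,0,0],[20,0,0],[26,0,0],[30,0,0],[32,0,0],[33,0,0],[33,0,0]],"delta_rot":[[0,0,0],[0,0,0],[0,0,0],[0,0,0],[0,0,0],[0,0,0],[0,0,0],[0,0,0]],"gripper":[-1,-1,-1,-1,-1,-1,-1,-1]}'
python3 -m jog '{"dp":[[1,0,0],[1.5,0,0],[2,0,0],[2.5,0,0],[3,0,0],[3,0,0]],"delta_rot":[[0,0,0],[0,0,0],[0,0,0],[0,0,0],[0,0,0],[0,0,0]],"gripper":[-1,-1,-1,-1,-1,-1]}'
```

```text
time: 5.0
position: [0.4836, 0.1312, 0.0774]
tool_rot: [0.949, -0.317, -0.0, 0.0]
ft_force: [0.7, 0.7, -0.2]
grip_width: 0.0006
grip_force: 0.0
time: 5.6
position: [0.4862, 0.1294, 0.0776]
tool_rot: [0.949, -0.317, 0.0, -0.0]
ft_force: [0.3, 0.4, -0.3]
grip_width: 0.0005
grip_force: 0.0
```

```bash
for i in 1 2; do python3 -m jog '{"dp":[[0.3,0,0],[0.6,0,0],[1,0,0],[1,0,0]],"delta_rot":[[0,0,0],[0,0,0],[0,0,0],[0,0,0]],"gripper":[-1,-1,-1,-1]}'|grep -E "posi|ft"; done
```

```text
position: [0.487, 0.1288, 0.0776]
ft_force: [0.6, 0.2, 1.0]
position: [0.4878, 0.1282, 0.0776]
ft_force: [-0.1, -0.5, 0.0]
```

```bash
for i in 1 2 3; do python3 -m jog '{"dp":[[0.3,0,0],[0.6,0,0],[1,0,0],[1,0,0]],"delta_rot":[[0,0,0],[0,0,0],[0,0,0],[0,0,0]],"gripper":[-1,-1,-1,-1]}'|grep -E "posi|ft"; done
```

```text
position: [0.4886, 0.1275, 0.0776]
ft_force: [-0.4, -0.2, -0.6]
position: [0.4885, 0.1272, 0.0775]
ft_force: [-2.6, 1.5, 1.4]
position: [0.4883, 0.1269, 0.0775]
ft_force: [-4.8, 3.3, 3.6]
```

Contact is at about 3 N/mm, with the force near 6–7 N. I press slightly more and ramp up.

```bash
python3 -m jog '{"dp":[[0.3,0,0],[0.5,0,0],[0.5,0,0],[0.5,0.6,0],[0.4,2.1,0],[0.3,4.1,0],[0.2,7,0],[0.1,10.7,0],[0.2,15.2,0],[0.3,20.4,0],[0.6,26.2,0]],"delta_rot":[[0,0,0],[0,0,0],[0,0,0],[0,0,-0.003],[0,0,-0.01],[0,0,-0.02],[0,0,-0.034],[0,0,-0.052],[0,0,-0.074],[0,0,-0.099],[0,0,-0.127]],"gripper":[-1,-1,-1,-1,-1,-1,-1,-1,-1,-1,-1]}'
cat > st.py <<'E'
from geo import *
S=np.array([.6482,-.0067])
o=robot.get_obs();r=R.from_quat(o["tool_rot"]).as_matrix();p=o["position"][:2]
v=p-S; print("t",o["time"],"Ftool",(r.T@o["ft_force"]).round(2),"|F|",np.linalg.norm(o["ft_force"]).round(2),"rad",np.hypot(*v).round(4),"ang",np.arctan2(v[1],v[0]).round(4)%6.283,"beta",np.arctan2(r[1,0],r[0,0]).round(4))
E
python3 st.py
```

```text
time: 8.7
position: [0.4728, 0.1056, 0.0775]
tool_rot: [0.967, -0.255, -0.002, 0.0]
ft_force: [-3.7, 3.8, 4.3]
grip_width: 0.0004
grip_force: 2.8
t 8.7 Ftool [-5.13 -1.47 -4.27] |F| 6.84 rad 0.2083 ang 2.5719 beta -0.5159
```

```bash
python3 -m jog '{"dp":[[-0.1,6.2,-0.2],[0.0,12.4,-0.4],[0.4,18.5,-0.6],[0.7,24.8,-0.8],[1.2,30.9,-0.8],[1.9,37.1,-0.8]],"delta_rot":[[0,0,-0.03],[0,0,-0.06],[0,0,-0.09],[0,0,-0.12],[0,0,-0.15],[0,0,-0.18]],"gripper":[-1,-1,-1,-1,-1,-1]}' >/dev/null; python3 st.py
```

```text
t 9.3 Ftool [-4.27 -1.71  1.38] |F| 4.81 rad 0.2081 ang 2.7538 beta -0.3356
```

```bash
python3 -m jog '{"dp":[[0.2,5.6,0.1],[0.5,10.5,0.1],[0.9,15.0,0.1],[1.3,19.6,0.1]],"delta_rot":[[0,0,-0.027],[0,0,-0.051],[0,0,-0.073],[0,0,-0.095]],"gripper":[-1,-1,-1,-1]}' >/dev/null; python3 st.py
```

```text
t 9.7 Ftool [-6.76 -0.81 -2.23] |F| 7.16 rad 0.208 ang 2.8489 beta -0.2408
```

```bash
python3 -m jog '{"dp":[[0.0,4.5,-0.1],[0.1,9.1,-0.2],[0.3,13.6,-0.2],[0.6,18.1,-0.2],[0.9,22.7,-0.2]],"delta_rot":[[0,0,-0.022],[0,0,-0.044],[0,0,-0.066],[0,0,-0.088],[0,0,-0.11]],"gripper":[-1,-1,-1,-1,-1]}' >/dev/null; python3 st.py
```

```text
t 10.2 Ftool [-6.44 -0.57  0.11] |F| 6.47 rad 0.2078 ang 2.9581 beta -0.1304
```

```bash
python3 -m jog '{"dp":[[0.1,4.5,0],[0.3,9.1,0],[0.6,13.6,0],[0.9,18.1,0],[1.2,22.7,0]],"delta_rot":[[0,0,-0.022],[0,0,-0.044],[0,0,-0.066],[0,0,-0.088],[0,0,-0.11]],"gripper":[-1,-1,-1,-1,-1]}' >/dev/null; python3 st.py
```

```text
t 10.7 Ftool [-7.89 -0.71 -2.27] |F| 8.24 rad 0.2078 ang 3.0666 beta -0.02
```

```bash
python3 -m jog '{"dp":[[0.0,4.5,-0.1],[0.1,9.1,-0.2],[0.2,13.6,-0.2],[0.5,18.1,-0.2],[0.8,22.7,-0.2]],"delta_rot":[[0,0,-0.022],[0,0,-0.044],[0,0,-0.066],[0,0,-0.088],[0,0,-0.11]],"gripper":[-1,-1,-1,-1,-1]}' >/dev/null; python3 st.py
```

```text
t 11.2 Ftool [-8.81 -2.08 -2.36] |F| 9.35 rad 0.2076 ang 3.1749000000000005 beta 0.0904
```

```bash
python3 -m jog '{"dp":[[-0.2,4.5,-0.1],[-0.3,9.1,-0.2],[-0.3,13.6,-0.2],[-0.1,18.1,-0.2],[0.2,22.7,-0.2]],"delta_rot":[[0,0,-0.022],[0,0,-0.044],[0,0,-0.066],[0,0,-0.088],[0,0,-0.11]],"gripper":[-1,-1,-1,-1,-1]}' >/dev/null; python3 st.py
```

```text
t 11.7 Ftool [-9.56 -1.83  0.73] |F| 9.76 rad 0.2075 ang 3.2840000000000003 beta 0.2007
```

```bash
python3 -m jog '{"dp":[[-0.5,4.5,0],[-0.8,9.1,0],[-0.8,13.6,0],[-0.8,18.1,0],[-0.6,22.7,0]],"delta_rot":[[0,0,-0.022],[0,0,-0.044],[0,0,-0.066],[0,0,-0.088],[0,0,-0.11]],"gripper":[-1,-1,-1,-1,-1]}' >/dev/null; python3 st.py
```

```text
t 12.2 Ftool [-8.89 -1.11  1.68] |F| 9.11 rad 0.2074 ang 3.3955 beta 0.3108
```

```bash
python3 -m jog '{"dp":[[-0.5,4.5,0.1],[-0.8,9.1,0.1],[-0.9,13.6,0.1],[-0.9,18.1,0.1],[-0.8,22.7,0.1]],"delta_rot":[[0,0,-0.022],[0,0,-0.044],[0,0,-0.066],[0,0,-0.088],[0,0,-0.11]],"gripper":[-1,-1,-1,-1,-1]}' >/dev/null; python3 st.py
```

```text
t 12.7 Ftool [-7.9  -0.89  2.66] |F| 8.39 rad 0.2073 ang 3.5086000000000004 beta 0.4208
```

```bash
python3 -m jog '{"dp":[[-0.3,4.5,0],[-0.4,9.1,0],[-0.5,13.6,0],[-0.4,18.1,0],[-0.3,22.7,0],[-0.1,27.2,0],[0.2,31.3,0],[0.6,34.8,0],[0.9,37.4,0],[1.1,39.3,0],[1.2,40.3,0],[1.3,40.7,0]],"delta_rot":[[0,0,-0.022],[0,0,-0.044],[0,0,-0.066],[0,0,-0.088],[0,0,-0.11],[0,0,-0.132],[0,0,-0.152],[0,0,-0.169],[0,0,-0.182],[0,0,-0.191],[0,0,-0.196],[0,0,-0.198]],"gripper":[-1,-1,-1,-1,-1,-1,-1,-1,-1,-1,-1,-1]}' >/dev/null; python3 st.py; python3 - <<'E'
from geo import *
for c in("side","top"):
    cv2.imwrite(f"pics/{c}2.png",robot.camera(c)[:,:,::-1])
a=cv2.imread("pics/side2.png")[120:300,130:370]; b=cv2.imread("pics/top2.png")[90:270,170:410]
cv2.imwrite("pics/both2.png",cv2.resize(np.hstack([a,b]),None,fx=1.66,fy=1.66,interpolation=cv2.INTER_CUBIC))
E
python3 st.py
```

```text
t 13.9 Ftool [-7.68  0.37  3.84] |F| 8.59 rad 0.2072 ang 3.7135000000000002 beta 0.618
t 14.0 Ftool [-6.6  -0.21  3.98] |F| 7.71 rad 0.2072 ang 3.7131000000000003 beta 0.6179
```

View pics/both2.png

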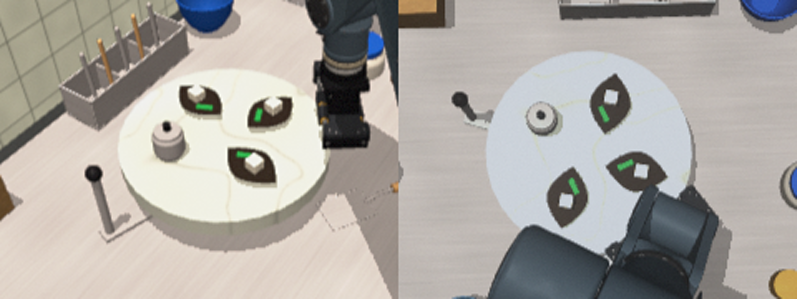

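The arm is clear of the pot. The knob is at about side (230,196) and top (256,159), and the pot is a little short of the post line. I measure the remaining angle.

```bash
cat > ang.py <<'E'
from geo import *
import sys
n,a,b,c,d=sys.argv[1],*map(float,sys.argv[2:])
s=cv2.imread(f"pics/side{n}.png");t=cv2.imread(f"pics/top{n}.png")
ks,n1=dark(s,(a,b),4);kt,n2=dark(t,(c,d),4); print(ks,n1,kt,n2)
S=np.array([.6482,-.0067])
for K,P in [(tri(ks,kt)[0],np.array([.7241,.2260])),(onz("top",kt,.168),np.array([.7238,.2257])),(onz("side",ks,.168),np.array([.7259,.2256]))]:
    f=lambda q:np.arctan2(*(q[:2]-S)[::-1]); print(K.round(4),np.hypot(*(K[:2]-S)).round(4),"joint",round(f(K)-f(P),4))
E
python3 ang.py 2 230 196.5 256 159.3
```

```text
[230.125  196.0625] 16 [255.57142857 159.28571429] 7
[0.6912 0.0829 0.1648] 0.0994 joint -0.1319
[0.6898 0.0823 0.168 ] 0.0982 joint -0.1225
[0.6897 0.0856 0.168 ] 0.1012 joint -0.0997
```

```bash
python3 -m jog '{"dp":[[0.1,0.8,0],[0,2.7,0],[0,5.4,0],[-0.1,8.4,0],[-0.1,11.7,0],[-0.1,15,0],[0,18.3,0],[0.1,21.4,0],[0.2,23.8,0],[0.3,25.5,0],[0.3,26.3,0],[0.4,26.7,0]],"delta_rot":[[0,0,-0.004],[0,0,-0.013],[0,0,-0.026],[0,0,-0.041],[0,0,-0.057],[0,0,-0.073],[0,0,-0.089],[0,0,-0.104],[0,0,-0.116],[0,0,-0.124],[0,0,-0.128],[0,0,-0.13]],"gripper":[-1,-1,-1,-1,-1,-1,-1,-1,-1,-1,-1,-1]}' >/dev/null; python3 st.py
python3 -m jog '{"dp":[[0,0,0],[0,0,0],[0,0,0],[0,0,0],[0,0,0],[0,0,0]],"delta_rot":[[0,0,0],[0,0,0],[0,0,0],[0,0,0],[0,0,0],[0,0,0]],"gripper":[-1,-1,-1,-1,-1,-1]}' >/dev/null
python3 st.py; python3 - <<'E'
from geo import *
for c in("side","top"):
    cv2.imwrite(f"pics/{c}3.png",robot.camera(c)[:,:,::-1])
E
python3 ang.py 3 229.5 201 252.5 163
```

```text
t 15.2 Ftool [-6.03 -0.91  4.21] |F| 7.41 rad 0.2072 ang 3.8463000000000003 beta 0.7479
t 15.8 Ftool [-6.45 -0.57  4.58] |F| 7.94 rad 0.2072 ang 3.8454 beta 0.7478
[232.3125 198.9375] 16 [254.16666667 163.16666667] 6
[0.68   0.0874 0.1633] 0.0993 joint -0.011
[0.6784 0.0866 0.168 ] 0.0981 joint 0.002
[0.6775 0.0911 0.168 ] 0.1021 joint 0.032
```

Joint is about 0 and the board is at rest. I back off straight outward.

```bash
python3 -m jog '{"dp":[[-1,0,0],[-2,0,0],[-3,0,0],[-5,0,0],[-9,0,0],[-15,0,0],[-22,0,0],[-29,0,0],[-35,0,0],[-39,0,0],[-40,0,0],[-40,0,0]],"delta_rot":[[0,0,0],[0,0,0],[0,0,0],[0,0,0],[0,0,0],[0,0,0],[0,0,0],[0,0,0],[0,0,0],[0,0,0],[0,0,0],[0,0,0]],"gripper":[-1,-1,-1,-1,-1,-1,-1,-1,-1,-1,-1,-1]}' >/dev/null; python3 st.py
python3 - <<'E'
from geo import *
for c in("side","top"):
    cv2.imwrite(f"pics/{c}4.png",robot.camera(c)[:,:,::-1])
a=cv2.imread("pics/side4.png")[120:300,130:370]; b=cv2.imread("pics/top4.png")[90:270,170:410]
cv2.imwrite("pics/both4.png",cv2.resize(np.hstack([a,b]),None,fx=1.66,fy=1.66,interpolation=cv2.INTER_CUBIC))
E
python3 ang.py 4 232 199 254 163
```

```text
t 17.1 Ftool [0.71 0.7  0.44] |F| 1.09 rad 0.245 ang 3.8552000000000004 beta 0.7453
[232.41176471 198.88235294] 17 [254.16666667 163.66666667] 6
[0.6788 0.0876 0.1643] 0.0991 joint 0.002
[0.6769 0.0867 0.168 ] 0.0977 joint 0.0165
[0.6774 0.0908 0.168 ] 0.1018 joint 0.032
```

View pics/both4.png

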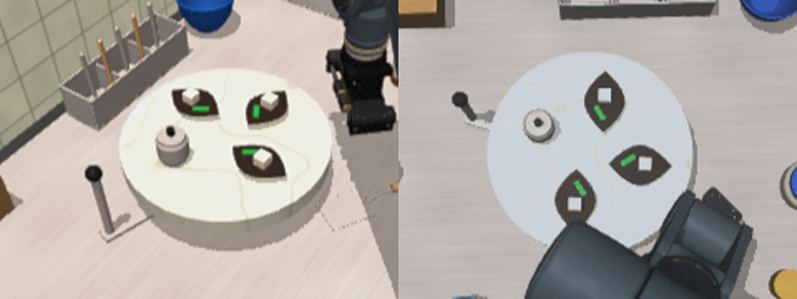

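The pot (side crop (172,133), top crop (539,122)) is in line with the post, and the fingers are clear of the board. I hand in.

```bash
python3 -c "
from rig import robot
print(robot.hand_in())"
```

```text
the job is handed in; nothing more can be done
None
```

The job is handed in (no verdict was returned): the board was drawn counter-clockwise at about 0.22 rad/s with a measured 6.5–10 N for over three seconds and stopped at joint about 0.00–0.03 rad by camera; the fingers are off and well clear.

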